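# Close the board test fixture and hold its spring slide at the mark

### The job

Shut the hinged lid of the board test fixture fully down over the circuit board, then pull the fixture's spring-return slide out by its upright handle until its pointer is level with the index on the guide, and keep it there. Finish while still holding the slide at the index with the gripper, with the lid still shut; do not let it spring back. Leave the other things on the bench where they are.

Things in the scene. Friction and masses are not known exactly. Their poses are not given: they have to be found in the camera images.
- fixture: Board test fixture, fixed: grey open case 140 (x) x 150 (y) x 55 mm high, green circuit board inside. Origin under the case's centre, on the bench; x away from the robot at yaw 0 (yaw varies 0.3 rad either way), y left, z up. A guide plate 80 mm wide, 22 mm high runs out of its right-hand (-y) wall to y = -0.224; the slide runs on it along y, centre line x = 0.020
- lid_hinge (a point): Middle of the lid's hinge line on the far rim of the case, at (0.070, 0, 0.057) in the fixture frame; axes as the fixture's. The hinge line runs along y
- lid (a joint): Lid angle (rad): 0 shut, 1.57 upright; starts 0.9 to 1.35. Aluminium frame (front bar 30 mm wide) with clear window, about 0.16 kg, 150 wide, 8 mm thick (upper face 7 mm above the hinge line when shut), with a black tab 36 wide, 10 thick, 23 mm beyond the middle of the front edge. Stiff hinge: the lid stays at any angle; about 2 to 3 N at the front edge pushes it down
- lid_edge (a point): Middle of the lid's front edge, on the upper (outer) face; moves with the lid. 141 mm from the hinge along the lid
- slide: Steel bar with an upright black handle plate: 42 mm in x, 12 thick in y, top 94 mm above the bench. Origin under the handle, 36 mm up; at rest at (0.020, -0.125) in the fixture frame, 44 mm free between handle and case; axes as the fixture's. Pulls out along the fixture's -y, 68 mm to the end stop. A spring returns it when let go: 4 N at rest, 10 N at 50 mm
- slide_grip (a point): Grip point in the handle plate: on its mid-plane, 14 mm below its top edge, 80 mm above the bench; moves with the slide
- pointer_tip (a point): Tip of the slide's steel pointer (5 mm wide), which sticks out from the foot of the handle towards the fixture's -x side; in the mid-plane of the handle, 40 mm above the bench; moves with the slide
- index: The index: a dark steel block 12 x 12 x 16 mm with a brass screw, clamped on the guide plate on the fixture's -x side of the slide, which does not move in the run. Where it is clamped along the guide varies: the slide must come out 22 to 52 mm from rest to meet it. Origin under it on the guide plate, axes as the fixture's
- index_tip (a point): Tip of the index's tooth (5 mm wide), pointing to the slide's pointer, which passes 3 mm in front of it. The mark: the pointer tip is level with it when both have the same y in the fixture frame (axes of this point as the fixture's)
- solder_reel: Reel of solder, 60 mm across, 45 mm high, stands loose on the bench left of the fixture; a bystander. Origin under its centre
- heat_sink: Finned heat sink 40 x 50 x 24 mm, loose on the bench in front of the guide; a bystander. Origin under its centre
- block_battery: Upright block battery 18 x 26 x 48 mm, loose on the bench in front of the fixture, at its left; a bystander. Origin under its centre

How it is judged:
By the outcome, as a careful person would: the job done as asked, in the order asked, and still so for the second after the job is handed in, while the arm keeps its last pose, push and grip.
It also fails if it takes over 43 s, if anything falls off the work surface, if the arm or the gripper's body presses on something with over 40 N, if the wrist force passes 120 N, or if a joint passes its speed limit or range.

### The arm

A 6-joint arm with a two-finger parallel gripper is mounted at the origin on a cart in front of the work surface, level with it; the furniture and walls round the work are solid. World frame = base frame: x ahead of the robot, y to its left, z up, the work surface at z = 0. Lengths are in m, angles in rad, forces in N, time in s.
With the tool pointing down it reaches from about 0.3 to 0.775 m from the base axis. Payload 14.6 kg.
Tool frame: the origin (TCP) lies at the very end of the fingers, on their centre line; the grasp point (between the pads) lies 19 mm behind it; z points along the fingers, y is the line along which they close (so a half turn about z gives the same grasp; the last joint's range is limited). The gripper opens to 94 mm and grips with 3 to 60 N. Pads are 16 mm wide; open, the fingers measure 119 mm over their backs; the gripper's body (75 mm by 177 mm) begins 78 mm behind the grasp point.
Start: joints at [-1.202, 0.3, 1.521, -0, 1.321, -0.067], TCP at [0.232, -0.499, 0.205] pointing down, gripper open.
Joint ranges: [-3.03, 3.03], [-0.79, 2.21], [0.23, 2.52], [-1.04, 4.18], [0, 3.07], [-2.55, 2.55]. Speed limits (rad/s): [2.22, 2.22, 2.57, 3.14, 3.14, 3.14].

### API

Orientations are given as [roll, pitch, yaw] about the fixed x, y, z axes, in that order (R = Rz(yaw) Ry(pitch) Rx(roll)).
In Python, from station import ctrl, cams gives the robot as it stands. The module is installed in compiled form; this text tells all that it offers.
- The arm moves only by the tool arm_command, never from a script. Its argument "plan" is a list that holds one entry, the list of rows, each a list of 7 numbers: the shift along the tool's x, y, z in mm, then the turn, a rotation vector about the tool's x, y, z in rad, then the closure, from -1 (fully open) to 1 (shut). A call has 1 to 12 rows; each row is the pose to reach, as a shift and turn from the pose commanded when the call began, along the tool's axes at that moment; what a row does not reach only later rows make up. A row lasts 1/10 s, in which the tool goes at most 50 mm and 8.59 degrees, less where a joint would pass 70% of its speed; a pose out of reach is approached as far as the arm can. A call with a gripper value outside its range is refused whole. The fingers move at their own pace and stop on an object; "squeeze" is the grip in N (left out, the last holds). Time passes only in rows, so rows that repeat a pose let the fingers close. It gives the time, the measured TCP pose, the force, the opening and the grip force at its end, in the units of the state.
- ctrl.get_obs(): the state, without advancing time (a new reading comes with each control period).
- cams.camera(name): name is "side" or "top" or "wrist"; returns (picture, depth): 420x560x3 uint8, blue, green, red; 420x560 float32, m along the optical axis (not along the pixel's ray), 0 where there is no reading.
- cams.camera_info(name): a dict with "fx", "fy", "cx", "cy" (pixels), "world_to_cam" (4x4, takes a point from world to camera coordinates). Camera axes: x right, y down, z forward; pixel columns grow to the right and rows downward; lengths in m; the calibration is good to about 2 mm. A picture is of the moment at which its call begins: read the wrist's pose just before it. camera_info takes no time and is no camera call; for the wrist camera it gives the pose at the moment of the call.
- ctrl.hand_in(): hands the job in; it is judged then, once.
The state is a dict: "time_s": time; "qpos": joint angles; "joint_vel": joint speeds; "tau": joint torques, N m; "ee_pos": TCP position; "eef_rot": TCP orientation; "force": force on the tool from outside, world axes, zero at the start; "moment": the same for the moment, N m; "grip_width": finger opening in m; "grip_force": force on a finger pad.
Only numpy, scipy, OpenCV 4.12 (cv2) and the standard library are available. Lean on these libraries where they do the work, as an engineer would, in place of code of your own. Each camera call takes 0.05 s, during which the arm holds its last target. There are 200 camera calls.

## Working session

There is one attempt and no reset: what is moved stays moved. The work goes in short steps, Python scripts to look and compute and a tool call to move; the robot and the scene stay as the last step left them, time stands still between calls to the robot, and variables do not carry over. Pictures are saved under pics/ and viewed, at most 10 in all, crops included, and the job is handed in when it is done.

Besides the shell and the picture viewer there is one more tool, called as name([rows], argument=value, ...), one row to a line, values as JSON. arm_command: Moves the arm, as the interface text tells. Its arguments: {"type":"object","properties":{"plan":{"type":"array"},"squeeze":{"type":"number"}},"required":["plan"]}

```bash
mkdir -p pics; python3 - <<'E'
from station import ctrl,cams
import cv2,numpy as np
o=ctrl.get_obs();print(o)
for n in("side","top"):
    im,d=cams.camera(n);cv2.imwrite(f"pics/{n}0.png",im);np.save(f"pics/{n}0.npy",d);print(n,cams.camera_info(n))
E
```

```text
{'time_s': 0.0, 'qpos': array([-1.20160700e+00,  3.00481301e-01,  1.52157020e+00, -1.47346396e-05,
        1.32071981e+00, -6.65848175e-02]), 'joint_vel': array([ 1.22792490e-03,  1.46732915e-04, -8.57260559e-04, -2.98787183e-03,
        1.83016413e-04, -2.16668342e-05]), 'tau': array([ 5.67453590e-04, -5.31803262e+01, -3.52734876e+01,  7.08857970e-02,
        2.44101678e-02, -9.31749014e-05]), 'ee_pos': array([ 0.23206756, -0.49835119,  0.20488534]), 'eef_rot': array([-3.14041565e+00, -6.41827442e-05,  4.35777758e-01]), 'force': array([0.25156211, 1.08957063, 0.5236372 ]), 'moment': array([-0.03228005,  0.02919326,  0.0207124 ]), 'grip_force': 0.0, 'grip_width': 0.09410514857929957}
side {'fx': 381.6396937920263, 'fy': 381.6396937920263, 'cx': 276.94546324545723, 'cy': 206.71831527043028, 'world_to_cam': array([[-0.9013625 , -0.43257787, -0.02054312,  0.46152853],
       [-0.26259596,  0.58366081, -0.76836412,  0.13256213],
       [ 0.34436753, -0.68718006, -0.63968317,  0.78215632],
       [ 0.        ,  0.        ,  0.        ,  1.        ]])}
top {'fx': 404.37586153812595, 'fy': 404.37586153812595, 'cx': 282.63460747524607, 'cy': 206.5878055641136, 'world_to_cam': array([[-0.0068498 , -0.99979463, -0.01907295,  0.08047829],
       [-0.99025677,  0.00943487, -0.13893345,  0.48368641],
       [ 0.13908487,  0.01793545, -0.99011803,  0.85129435],
       [ 0.        ,  0.        ,  0.        ,  1.        ]])}
```

View pics/top0.png

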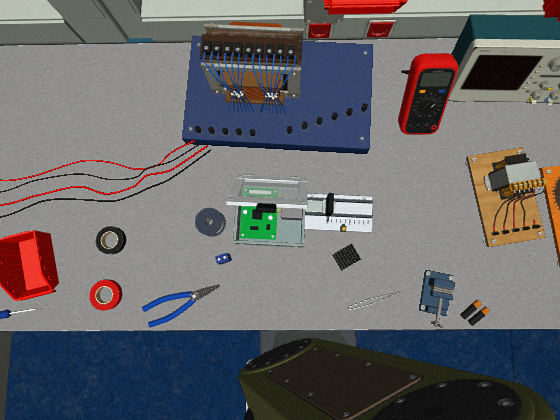

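View pics/side0.png

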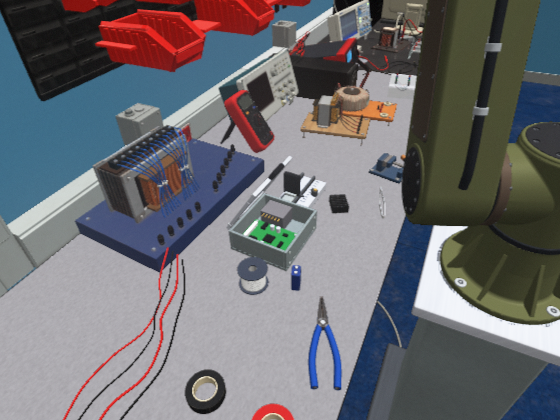

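The top view shows the fixture case around (270,215), the lid's front bar around (268,205), the slide handle around (330,204) and the index around (344,228). The heat sink is at (347,257), the battery at (223,258) and the reel at (210,222). The side view has the fixture at (275,230) and the handle at (292,182). I need enlarged crops.

```bash
python3 - <<'E'
import cv2,numpy as np
a=cv2.imread("pics/top0.png")[170:250,225:385];a=cv2.resize(a,None,fx=5,fy=5,interpolation=cv2.INTER_CUBIC)
b=cv2.imread("pics/side0.png")[150:270,220:340];b=cv2.resize(b,None,fx=5,fy=5,interpolation=cv2.INTER_CUBIC)
cv2.imwrite("pics/tc.png",a);cv2.imwrite("pics/sc.png",b)
E
```

```text
(no output)
```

View pics/tc.png

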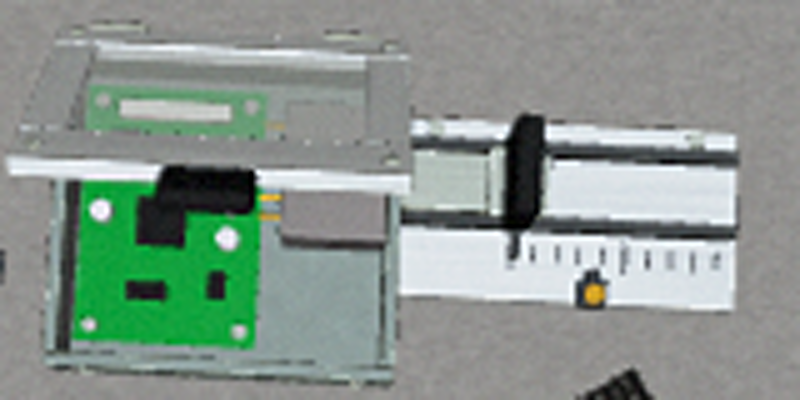

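View pics/sc.png

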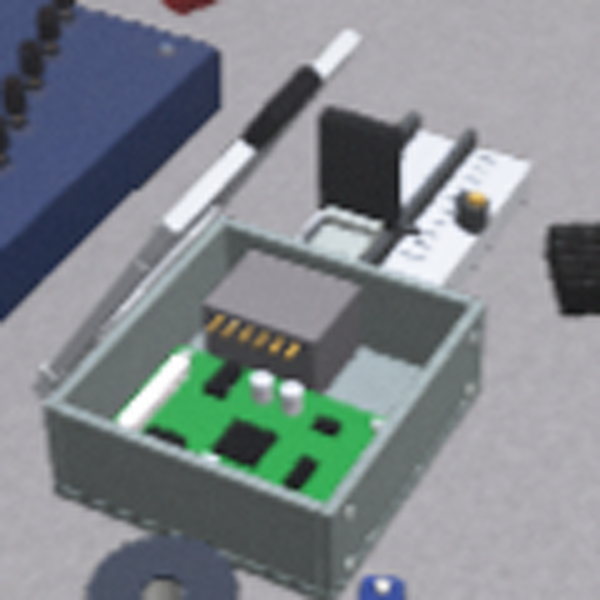

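Top crop, at 5x with origin (225,170):
- Guide end corners: (738,135) and (735,310).
- Case front corners: about (45,360) and (392,378).
- Handle top: (508..545, 115..225).
- Index screw: (594,294).

Side crop, at 5x with origin (220,150):
- Rim corners: (48,405), (330,515), (485,300) and (222,222).
- Lid front edge: from (170,225) to (355,35).
- Index screw: (477,200).

```bash
cat > h.py <<'E'
import numpy as np,cv2
from station import ctrl,cams
def ray(n,uv,I=None):
    i=I or cams.camera_info(n);W=i["world_to_cam"];R,t=W[:3,:3],W[:3,3]
    d=R.T@np.array([(uv[0]-i["cx"])/i["fx"],(uv[1]-i["cy"])/i["fy"],1]);return -R.T@t,d
def onz(n,uv,z,I=None):
    c,d=ray(n,uv,I);return c+d*(z-c[2])/d[2]
def T(u,v,z): return onz("top",(225+(u+.5)/5-.5,170+(v+.5)/5-.5),z)
def S(u,v,z): return onz("side",(220+(u+.5)/5-.5,150+(v+.5)/5-.5),z)
E
python3 - <<'E'
from h import *
np.set_printoptions(precision=4,suppress=True)
P=[((.06,-.224),T(738,135,.022),"T g far"),((-.02,-.224),T(735,310,.022),"T g near"),
((.07,.075),S(48,405,.055),"S far left"),((-.07,.075),S(330,515,.055),"S front left"),((-.07,-.075),S(485,300,.055),"S fr right"),((.07,-.075),S(222,222,.055),"S far right"),
((-.07,.075),T(45,360,.055),"T fl"),((-.07,-.075),T(392,378,.055),"T fr"),((.06,-.224),S(530,160,.022),"S g far")]
A=[];b=[]
for f,w,_ in P:
    A+=[[f[0],-f[1],1,0],[f[1],f[0],0,1]];b+=[w[0],w[1]]
s=np.linalg.lstsq(np.array(A),np.array(b),rcond=None)[0]
r=(np.array(A)@s-b).reshape(-1,2)*1e3
for p,e in zip(P,r):print(p[2],p[1],e.round(1))
yaw=np.arctan2(s[1],s[0]);print("scale",np.hypot(s[0],s[1]),"yaw",yaw,"org",s[2:])
c,sn=np.cos(yaw),np.sin(yaw)
def fx(w): d=w[:2]-s[2:];return np.array([c*d[0]+sn*d[1],-sn*d[0]+c*d[1],w[2]])
print("screw",fx(T(594,294,.042)),fx(S(477,200,.042)))
print("handle top T",fx(T(526,122,.094)),fx(T(526,220,.094)) )
print("handle top S",fx(S(322,108,.094)),fx(S(400,140,.094)))
# lid edge: mean ray for front edge midpoint; two-view corner triangulation
def tri(a,b):
    (c1,d1),(c2,d2)=a,b;M=np.stack([d1,-d2],1);k=np.linalg.lstsq(M,c2-c1,rcond=None)[0]
    p,q=c1+k[0]*d1,c2+k[1]*d2;return (p+q)/2,np.linalg.norm(p-q)
def rt(n,u,v):o=(225,170) if n=="top" else (220,150);return ray(n,(o[0]+(u+.5)/5-.5,o[1]+(v+.5)/5-.5))
for t,sd in(((8,165),(170,222)),((410,180),(355,38))):
    p,g=tri(rt("top",*t),rt("side",*sd));print("lid corner",p,fx(p),g)
E
```

```text
T g far [ 0.5066 -0.1223  0.022 ] [-18.6   2.5]
T g near [ 0.4288 -0.1181  0.022 ] [-16.7   9.8]
S far left [0.5395 0.1751 0.055 ] [  1.4 -12.8]
S front left [0.4036 0.1834 0.055 ] [ 4.5 -0.8]
S fr right [0.3953 0.0342 0.055 ] [-8.9  6.1]
S far right [0.5297 0.0318 0.055 ] [-10.6 -11.7]
T fl [0.4075 0.1806 0.055 ] [0.6 2. ]
T fr [0.3988 0.0337 0.055 ] [-12.4   6.6]
S g far [ 0.4273 -0.1183  0.022 ] [60.7 -1.5]
scale 0.9592910064859751 yaw -0.15175238887208636 org [0.4636 0.1013]
screw [-0.0051 -0.1578  0.042 ] [-0.0091 -0.1544  0.042 ]
handle top T [ 0.0555 -0.1155  0.094 ] [ 0.0155 -0.1207  0.094 ]
handle top S [ 0.0568 -0.1167  0.094 ] [ 0.0117 -0.1144  0.094 ]
lid corner [0.4719 0.1775 0.1771] [-0.0033  0.0766  0.1771] 0.0017361966686856853
lid corner [0.4642 0.0291 0.1734] [ 0.0115 -0.0712  0.1734] 0.004232855500823079
```

```bash
cat > fit.py <<'E'
from h import *
np.set_printoptions(precision=4,suppress=True)
P=[((.06,-.224),T(738,135,.022),"T g far"),((-.02,-.224),T(735,310,.022),"T g near"),
((.07,.075),S(48,405,.055),"S far left"),((-.07,.075),S(330,515,.055),"S front left"),((-.07,-.075),S(485,300,.055),"S fr right"),((.07,-.075),S(222,222,.055),"S far right"),
((-.07,.075),T(45,360,.055),"T fl"),((-.07,-.075),T(392,378,.055),"T fr"),((-.02,-.224),S(530,160,.022),"S g near")]
A=[];b=[]
for f,w,_ in P:
    A+=[[f[0],-f[1],1,0],[f[1],f[0],0,1]];b+=[w[0],w[1]]
s=np.linalg.lstsq(np.array(A),np.array(b),rcond=None)[0]
r=(np.array(A)@s-b).reshape(-1,2)*1e3
yaw=np.arctan2(s[1],s[0]);c,sn=np.cos(yaw),np.sin(yaw)
def fx(w): d=w[:2]-s[2:];return np.array([c*d[0]+sn*d[1],-sn*d[0]+c*d[1],w[2]])
def wd(f): return np.array([s[2]+c*f[0]-sn*f[1],s[3]+sn*f[0]+c*f[1],f[2]])
E
python3 - <<'E'
from fit import *
for p,e in zip(P,r):print(p[2],e.round(1))
print("scale",np.hypot(s[0],s[1]),"yaw",yaw,"org",s[2:])
print("screw",fx(T(594,294,.042)),fx(S(477,200,.042)))
print("pointer",fx(T(512,250,.040)))
print("handle top T",fx(T(526,122,.094)),fx(T(526,220,.094)) )
print("handle top S",fx(S(322,108,.094)),fx(S(400,140,.094)))
for w in([.4719,.1775,.1771],[.4642,.0291,.1734]):
    q=fx(np.array(w));print("lid",q,np.hypot(q[0]-.07,q[2]-.057),np.arctan2(q[2]-.057,.07-q[0]))
E
```

```text
T g far [2.7 0.7]
T g near [1.7 2.6]
S far left [ 2.7 -3. ]
S front left [ 0.7 -0.5]
S fr right [-2.5  0.9]
S far right [ 0.9 -7.4]
T fl [-3.2  2.3]
T fr [-6.1  1.4]
S g near [3.1 2.8]
scale 0.9878562955403691 yaw -0.07820423895952702 org [0.4675 0.1036]
screw [-0.0204 -0.1596  0.042 ] [-0.0241 -0.1559  0.042 ]
pointer [-0.0036 -0.1236  0.04  ]
handle top T [ 0.0433 -0.1219  0.094 ] [ 0.0029 -0.1241  0.094 ]
handle top S [ 0.0444 -0.1232  0.094 ] [-0.0004 -0.1176  0.094 ]
lid [-0.0014  0.074   0.1771] 0.1396974842508612 1.034711115763383
lid [ 0.0026 -0.0746  0.1734] 0.13452384306385637 1.0456969343230762
```

Yaw is about -0.07, the origin about (0.467, 0.104) and the lid angle about 1.04; the residuals are a few mm. I move above and behind the lid with the fingers closed.

arm_command([
  [[20,-16,-40,0,0,0.1,1],[50,-41,-60,0,0,0.2,1],[82,-68,-60,0,0,0.3,1],[115,-95,-60,0,0,0.4,1],[150,-124,-60,0,0,0.5,1],[186,-154,-60,0,0,0.506,1],[223,-184,-60,0,0,0.506,1],[260,-215,-60,0,0,0.506,1],[297,-245,-60,0,0,0.506,1],[334,-276,-60,0,0,0.506,1],[371,-306,-60,0,0,0.506,1],[400,-330,-60,0,0,0.506,1]],
], squeeze=30)

```text
time_s: 1.3
ee_pos: [0.456, -0.0282, 0.2653]
eef_rot: [-3.141, 0.0, -0.069]
force: [0.6, -0.2, -0.5]
grip_width: 0.0018
grip_force: 0.0
```

```bash
python3 - <<'E'
from h import *
print(ctrl.get_obs()["ee_pos"]);I=cams.camera_info("wrist");im,d=cams.camera("wrist");print(I)
import pickle;pickle.dump((I,im,d),open("w1.pkl","wb"));cv2.imwrite("pics/w1.png",im)
E
```

```text
[ 0.45595791 -0.02815339  0.26533177]
{'fx': 319.7513879863129, 'fy': 319.7513879863129, 'cx': 276.9947912139294, 'cy': 205.81793904084557, 'world_to_cam': array([[-6.97961854e-02, -9.97561202e-01, -3.74884778e-04,
         4.35940726e-03],
       [-9.68409399e-01,  6.76663306e-02,  2.40009381e-01,
         4.04327220e-01],
       [-2.39398679e-01,  1.71147812e-02, -9.70770496e-01,
         5.57544295e-01],
       [ 0.00000000e+00,  0.00000000e+00,  0.00000000e+00,
         1.00000000e+00]])}
```

View pics/w1.png

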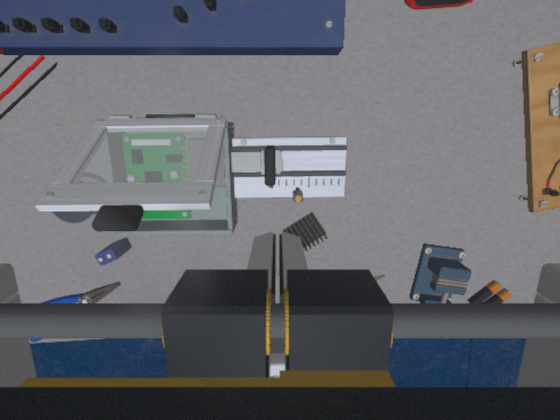

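The wrist view shows the guide end at column 346, rows 138–198, parallel to the image rows, so tool yaw matches fixture yaw. The handle top is at (270,148..187), the index screw at (298,198) and the lid front edge at (50..222, 200). I'll measure these precisely.

```bash
python3 - <<'E'
from fit import *
import pickle;I,im,d=pickle.load(open("w1.pkl","rb"))
hsv=cv2.cvtColor(im,cv2.COLOR_BGR2HSV)
g=((hsv[...,2]>190)&(hsv[...,1]<40)).astype(np.uint8);g[:,:236]=0;g[:,360:]=0;g[:125]=0;g[210:]=0
ys,xs=np.nonzero(g);print("white",xs.min(),xs.max(),ys.min(),ys.max())
for x in(240,255,290,310,330,343):
    c_=np.nonzero(g[:,x])[0];print(x,c_.min(),c_.max())
cor=[(xs.max()+.5,ys.min()-.5),(xs.max()+.5,ys.max()+.5)]
for q in cor:w=onz("wrist",q,.022,I);print("guide end",w,fx(w))
m=((hsv[...,0]>12)&(hsv[...,0]<32)&(hsv[...,1]>110)).astype(np.uint8);m[:,:285]=0;m[:,312:]=0;m[:185]=0;m[210:]=0
u=np.argwhere(m).mean(0)[::-1];w=onz("wrist",u,.041,I);print("screw px",u,w,fx(w))
k=(hsv[...,2]<55).astype(np.uint8);k[:,:255]=0;k[:,285:]=0;k[:140]=0;k[192:]=0
n,l,st,ce=cv2.connectedComponentsWithStats(k);
for a in st[1:]:
    if a[4]>30:print(a)
for r_ in range(145,198,2):
    c_=np.nonzero(k[r_])[0]
    if len(c_):print(r_,c_.min(),c_.max(),end="; ")
cv2.imwrite("pics/w1c.png",cv2.resize(im[120:240,215:355],None,fx=5,fy=5,interpolation=cv2.INTER_CUBIC))
E
```

```text
white 236 345 138 197
240 140 197
255 139 196
290 138 196
310 138 196
330 151 196
343 138 195
guide end [ 0.5057 -0.1197  0.022 ] [ 0.0556 -0.2197  0.022 ]
guide end [ 0.4263 -0.1183  0.022 ] [-0.0237 -0.2245  0.022 ]
screw px [297.875  197.8438] [ 0.4346 -0.0531  0.041 ] [-0.0205 -0.1588  0.041 ]
[265 146  10   9  32]
147 266 274; 149 266 274; 151 265 274; 153 274 274; 155 265 265; 157 274 274; 159 273 273; 163 265 274; 165 274 274; 167 274 274; 169 265 265; 171 274 274;
```

View pics/w1c.png

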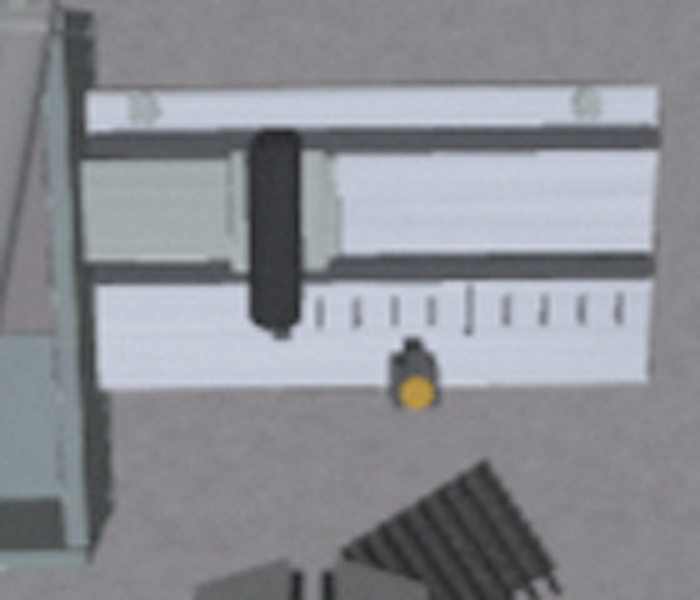

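```bash
python3 - <<'E'
from fit import *
import pickle;I,im,d=pickle.load(open("w1.pkl","rb"))
yaw=-.06;e=np.array([np.sin(yaw),-np.cos(yaw)]) # outward
def C(u,v,z):return onz("wrist",(215+(u+.5)/5-.5,120+(v+.5)/5-.5),z,I)
p=C(282,335,.04);i=C(413,342,.04);s_=C(417,392,.041)
print(p,i,"pull",(i-p)[:2]@e,"screw pull",(s_-p)[:2]@e)
h=C(275,228,.094);print("handle top ctr",h)
print("top view pull",(T(592,272,.04)-T(513,255,.04))[:2]@e, "T handle ctr",T(526,171,.094))
print("lid corners",onz("wrist",(43,206),.177,I),onz("wrist",(219,204),.175,I))
E
```

```text
[ 0.4515 -0.0195  0.04  ] [ 0.4474 -0.053   0.04  ] pull 0.03362537778685557 screw pull 0.034665936082258625
handle top ctr [ 0.4852 -0.0215  0.094 ]
top view pull 0.0342611883063652 T handle ctr [ 0.4808 -0.0208  0.094 ]
lid corners [0.4733 0.1732 0.177 ] [0.4641 0.0222 0.175 ]
```

arm_command([
  [[18,-44,0,0,0,0,1],[36,-88,0,0,0,0,1],[55,-132,0,0,0,0,1],[55,-132,40,0,0,0,1],[55,-132,80,0,0,0,1],[55,-132,87,0,0,0,1],[55,-132,87,0,0,0,1]],
])

```text
time_s: 2.05
ee_pos: [0.5193, 0.097, 0.1783]
eef_rot: [3.141, 0.002, -0.07]
force: [0.1, 1.0, -0.2]
grip_width: 0.0006
grip_force: 0.0
```

arm_command([
  [[-18,0,5,0,0,0,1],[-32,0,10,0,0,0,1],[-39,0,15,0,0,0,1],[-46,0,19,0,0,0,1],[-54,0,25,0,0,0,1],[-61,0,31,0,0,0,1],[-67,0,38,0,0,0,1],[-73,0,45,0,0,0,1],[-79,0,53,0,0,0,1],[-84,0,61,0,0,0,1]],
])

```text
time_s: 3.05
ee_pos: [0.4353, 0.1032, 0.1167]
eef_rot: [-3.142, 0.0, -0.07]
force: [0.6, -0.7, 0.2]
grip_width: 0.0004
grip_force: 0.4
```

arm_command([
  [[-4,0,8,0,0,0,1],[-7,0,17,0,0,0,1],[-10,0,26,0,0,0,1],[-12,0,35,0,0,0,1],[-14,0,44,0,0,0,1],[-15,0,50,0,0,0,1],[-15,0,53,0,0,0,1]],
])

```text
time_s: 3.75
ee_pos: [0.4206, 0.1042, 0.0639]
eef_rot: [3.141, 0.001, -0.07]
force: [-8.6, -0.8, 26.9]
grip_width: 0.0001
grip_force: 13.6
```

```bash
python3 - <<'E'
from h import *
o=ctrl.get_obs();print(o["ee_pos"],o["force"]);im,d=cams.camera("side");cv2.imwrite("pics/s2.png",cv2.resize(im[130:290,200:360],None,fx=3.7,fy=3.7,interpolation=cv2.INTER_CUBIC))
E
```

```text
[0.42059458 0.10419199 0.06388475] [-8.60040946 -0.82664908 26.91726176]
```

View pics/s2.png

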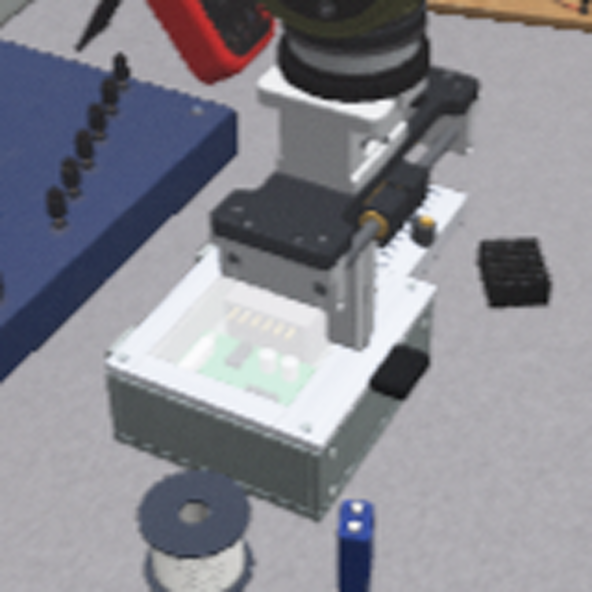

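Lid lies flat on the case (z 0.064, 27 N press). Lift off, go above the handle.

arm_command([
  [[0,0,-30,0,0,0,1],[0,0,-70,0,0,0,0.06],[0,0,-100,0,0,0,0.06],[23,40,-100,0,0,0,0.06],[46,80,-100,0,0,0,0.06],[70,120,-100,0,0,0,0.06],[70,120,-100,0,0,0,0.06],[70,120,-100,0,0,0,0.06],[70,120,-100,0,0,0,0.06]],
])

```text
time_s: 4.7
ee_pos: [0.4819, -0.0197, 0.1643]
eef_rot: [-3.141, 0.0, -0.07]
force: [-0.1, -0.5, -0.8]
grip_width: 0.044
grip_force: 0.0
```

```bash
python3 - <<'E'
from h import *
o=ctrl.get_obs();print(o["ee_pos"],o["grip_width"],o["force"]);I=cams.camera_info("wrist");im,d=cams.camera("wrist");cv2.imwrite("pics/w2.png",im)
import pickle;pickle.dump((I,im,d),open("w2.pkl","wb"))
E
```

```text
[ 0.48194076 -0.01971904  0.1643458 ] 0.04397982201603451 [-0.05545881 -0.45028273 -0.76316337]
```

View pics/w2.png

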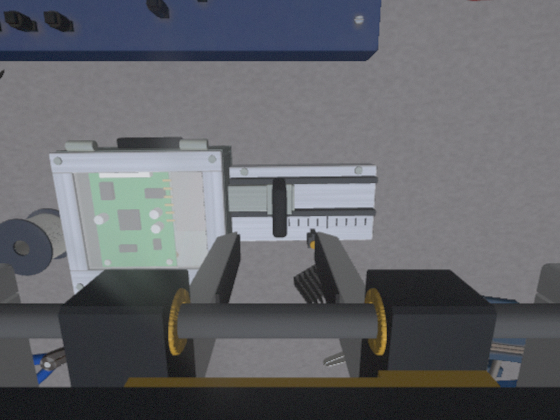

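The lid is shut, and the handle (column 280) is midway between the fingers (240 and 315). I descend and close.

arm_command([
  [[1,1,35,0,0,0,0.06],[1,1,70,0,0,0,0.06],[1,1,95,0,0,0,0.06],[1,1,103,0,0,0,0.06],[1,1,103,0,0,0,1],[1,1,103,0,0,0,1],[1,1,103,0,0,0,1],[1,1,103,0,0,0,1]],
], squeeze=40)

```text
time_s: 5.55
ee_pos: [0.4837, -0.0215, 0.0625]
eef_rot: [3.142, -0.002, -0.07]
force: [-0.3, 0.1, 0.3]
grip_width: 0.0154
grip_force: 0.0
```

arm_command([
  [[0,0,0,0,0,0,1],[0,0,0,0,0,0,1],[0,0,0,0,0,0,1]],
])

```text
time_s: 5.85
ee_pos: [0.4836, -0.0216, 0.0622]
eef_rot: [3.141, -0.001, -0.07]
force: [-1.3, -0.3, 7.6]
grip_width: 0.0114
grip_force: 40.0
```

arm_command([
  [[0,5,0,0,0,0,1],[0,10,0,0,0,0,1],[0,15,0,0,0,0,1],[0,20,0,0,0,0,1],[0,25,0,0,0,0,1],[0,29,0,0,0,0,1],[0,32,0,0,0,0,1],[0,32,0,0,0,0,1]],
])

```text
time_s: 6.65
ee_pos: [0.4817, -0.0531, 0.0622]
eef_rot: [-3.141, -0.002, -0.07]
force: [2.2, 7.7, 4.6]
grip_width: 0.0117
grip_force: 40.0
```

```bash
python3 - <<'E'
from h import *
import pickle
o=ctrl.get_obs();print(o["ee_pos"],o["grip_width"],o["force"])
I=cams.camera_info("wrist");R=[(I,)+cams.camera("wrist")]
J=cams.camera_info("side");R.append((J,)+cams.camera("side"));K=cams.camera_info("top");R.append((K,)+cams.camera("top"))
pickle.dump(R,open("w3.pkl","wb"))
w=cv2.resize(R[0][1][190:290,230:370],(560,400),interpolation=cv2.INTER_CUBIC)
t=cv2.resize(R[2][1][200:240,310:380],(560,320)[:2],interpolation=cv2.INTER_CUBIC)[:200+120]
s=cv2.resize(R[1][1][150:225,270:330],(240,300),interpolation=cv2.INTER_CUBIC)
out=np.zeros((600,800,3),np.uint8);out[:400,:560]=w;out[:300,560:]=s;out[400:,:400]=cv2.resize(R[2][1][200:240,305:385],(400,200),interpolation=cv2.INTER_CUBIC)
cv2.imwrite("pics/w3.png",out)
E
```

```text
[ 0.48174676 -0.05308022  0.06223207] 0.011652044347374074 [2.17270332 7.72716842 4.64368649]
```

View pics/w3.png

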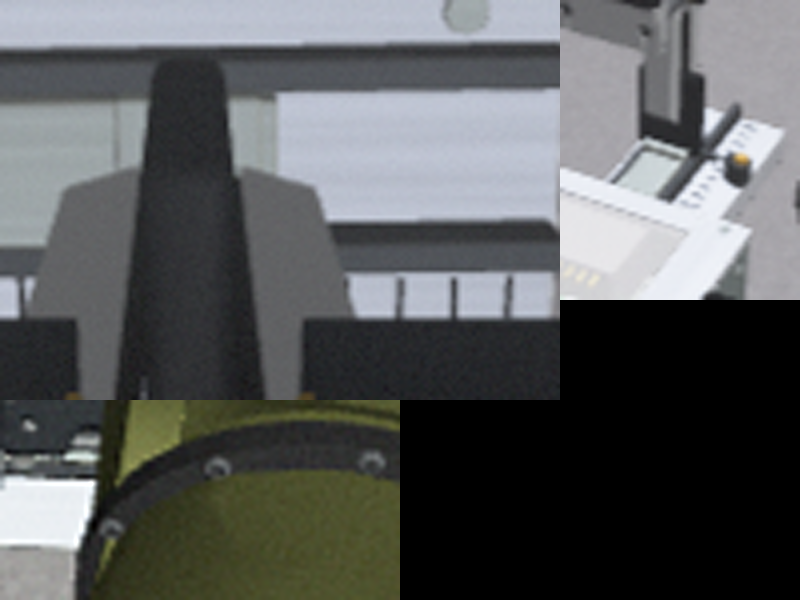

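The lid stays shut and the slide is out about 31.6 mm at 7.7 N, which matches the spring. Only the side view (lower right of the handle) sees pointer and tooth now. I'll refine the gap numerically from w2 and the current side image.

```bash
python3 - <<'E'
import pickle,cv2,numpy as np
I,im,d=pickle.load(open("w2.pkl","rb"));g=cv2.cvtColor(im,cv2.COLOR_BGR2GRAY)
print("cols",list(range(272,290)));
for r in range(230,246):print(r,g[r,272:290])
print("cols 303..321")
for r in range(226,250):print(r,g[r,303:321])
R=pickle.load(open("w3.pkl","rb"));g=cv2.cvtColor(R[1][1],cv2.COLOR_BGR2GRAY)
print("side cols",list(range(300,322)))
for r in range(182,200):print(r,g[r,300:322])
E
```

```text
cols [272, 273, 274, 275, 276, 277, 278, 279, 280, 281, 282, 283, 284, 285, 286, 287, 288, 289]
230 [143  48  49  51  53  56  55  56  55  58  53  56  52  51  88 158 192 191]
231 [142  48  51  54  55  57  55  55  59  54  52  56  54  48  86 156 186 189]
232 [142  50  50  54  54  57  59  56  53  56  55  56  53  47  86 156 191 189]
233 [143  56  53  52  55  57  56  51  52  54  55  52  53  50  86 156 188 188]
234 [153  79  50  55  53  55  57  56  54  57  52  53  52  49 107 166 190 188]
235 [179 129  50  53  50  53  53  51  53  55  51  55  52  61 138 182 188 187]
236 [187 162 104  63  53  52  47  50  48  51  52  51  80 135 175 187 188 187]
237 [185 180 166 143 125 122 121 120 122 122 122 139 161 175 184 184 183 183]
238 [185 187 185 181 175 175 173 175 175 173 173 180 187 189 187 186 186 187]
239 [189 191 187 190 188 188 191 188 188 190 187 192 190 188 189 190 189 187]
240 [179 182 181 179 170 162 162 164 164 165 164 166 166 162 162 161 163 164]
241 [146 146 145 146 139 133 132 133 133 135 132 134 136 132 132 132 133 134]
242 [128 127 128 128 127 125 123 126 125 125 127 126 129 127 124 128
[... 3260 characters left out ...]
8  62  67  68 126
 192 189 160 157]
193 [100  83  68 113 205 237 239 239 236 231 180  83  56  53  53  56  60 113
 157 165 161 157]
194 [ 87  70  85 196 237 239 228 195 197 228 202 100  54  56  54  58  61 108
 152 160 157 156]
195 [ 73  67 144 225 239 239 237 232 231 236 235 191  99  54  54  59  74 130
 160 159 160 164]
196 [ 67 147 221 238 229 197 200 230 238 239 239 236 211 140  88  83 121 156
 158 158 163 166]
197 [115 210 238 240 236 233 215 227 239 239 240 239 237 231 214 174 155 160
 158 162 166 169]
198 [207 236 230 183 189 231 235 236 239 240 240 239 239 238 212 165 160 159
 158 164 165 167]
199 [236 239 237 231 214 206 231 240 240 240 240 239 240 221 169 160 160 144
 150 165 164 164]
```

```bash
python3 - <<'E'
from h import *
import pickle;I,im,d=pickle.load(open("w2.pkl","rb"))
W=I["world_to_cam"]
def zat(u,v):
    D=d[v,u];c=np.array([(u-I["cx"])/I["fx"]*D,(v-I["cy"])/I["fy"]*D,D]);return (W[:3,:3].T@(c-W[:3,3]))
for q in((278,225),(280,231),(281,230),(311,231),(312,231),(312,230),(311,234),(309,235),(295,235)):print(q,d[q[1],q[0]],zat(*q).round(4))
for yaw in(-.07,-.06,-.05):
    e=np.array([np.sin(yaw),-np.cos(yaw)])
    h=onz("wrist",(279.33,231),.094,I)
    for z in(.036,.04):
        t=onz("wrist",(312.27,230),z,I);print(yaw,z,h,t,"gap",(t-h)[:2]@e)
# side view current: project expected
for n,p in(("side",None),):
    J=cams.camera_info("side");W=J["world_to_cam"]
    for nm,q in(("tooth",onz("wrist",(312.27,229),.038,I)),):
        c=W[:3,:3]@q+W[:3,3];print(nm,c[0]/c[2]*J["fx"]+J["cx"],c[1]/c[2]*J["fy"]+J["cy"])
E
```

```text
(278, 225) 0.26130134 [ 0.4735 -0.0194  0.0933]
(280, 231) 0.2617669 [ 0.4685 -0.0207  0.0941]
(281, 230) 0.2617246 [ 0.4692 -0.0216  0.0939]
(311, 231) 0.3269678 [ 0.4456 -0.0515  0.032 ]
(312, 231) 0.32588923 [ 0.4459 -0.0524  0.033 ]
(312, 230) 0.32846954 [ 0.4461 -0.0527  0.0303]
(311, 234) 0.31938615 [ 0.4452 -0.0506  0.0399]
(309, 235) 0.3265821 [ 0.4419 -0.0491  0.0333]
(295, 235) 0.33985063 [ 0.4386 -0.0353  0.0208]
-0.07 0.036 [ 0.46851571 -0.02015884  0.094     ] [ 0.44796778 -0.05243738  0.036     ] gap 0.03363667208042778
-0.07 0.04 [ 0.46851571 -0.02015884  0.094     ] [ 0.44931362 -0.05206943  0.04      ] gap 0.03317548934319878
-0.06 0.036 [ 0.46851571 -0.02015884  0.094     ] [ 0.44796778 -0.05243738  0.036     ] gap 0.03345259378345769
-0.06 0.04 [ 0.46851571 -0.02015884  0.094     ] [ 0.44931362 -0.05206943  0.04      ] gap 0.033004601933256085
-0.05 0.036 [ 0.46851571 -0.02015884  0.094     ] [ 0.44796778 -0.05243738  0.036     ] gap 0.03326517025498633
-0.05 0.04 [ 0.46851571 -0.02015884  0.094     ] [ 0.44931362 -0.05206943  0.04      ] gap 0.032830414090623816
tooth 308.3395903026846 188.51510020915515
```

Gap estimates from three views are 33.6–34.7 mm, centred near 34.2, and the slide is now out about 31.6. I pull 2.6 mm more and check in the side view.

arm_command([
  [[0,1.5,0,0,0,0,1],[0,2.6,0,0,0,0,1],[0,2.6,0,0,0,0,1],[0,2.6,0,0,0,0,1]],
])

```text
time_s: 7.2
ee_pos: [0.4816, -0.0554, 0.0622]
eef_rot: [-3.141, -0.002, -0.07]
force: [2.6, 6.7, 5.1]
grip_width: 0.0115
grip_force: 40.0
```

```bash
python3 - <<'E'
from fit import *
o=ctrl.get_obs();print(o["ee_pos"],o["grip_width"],o["force"])
ims=[cams.camera("side") for _ in range(6)]
im=np.mean([a for a,_ in ims],0);d=np.median([b for _,b in ims],0)
J=cams.camera_info("side");W=J["world_to_cam"]
def pr(q):c_=W[:3,:3]@q+W[:3,3];return np.array([c_[0]/c_[2]*J["fx"]+J["cx"],c_[1]/c_[2]*J["fy"]+J["cy"]])
q=np.array([.447,-.053,.038]);b=pr(q)
print("px at tooth",b,"per mm: -x",pr(q+[-.001,0.0,0])-b,"out",pr(q+[0,-.001,0])-b,"up",pr(q+[0,0,.001])-b)
def z(u,v):
    D=d[v,u];return W[:3,:3].T@(np.array([(u-J["cx"])/J["fx"]*D,(v-J["cy"])/J["fy"]*D,D])-W[:3,3])
for v in(188,189,190,191):
    for u in range(305,317):print((z(u,v)*1e3).round(0).astype(int),end=" ")
    print()
c_=im[172:208,290:330].astype(np.uint8);cv2.imwrite("pics/s4.png",cv2.resize(c_,(640,576),interpolation=cv2.INTER_CUBIC))
E
```

```text
[ 0.4816 -0.0554  0.0622] 0.011467739159838324 [2.5831 6.6625 5.1274]
px at tooth [309.4526 188.6264] per mm: -x [0.3747 0.0992] out [ 0.1504 -0.2216] up [ 0.0137 -0.3217]
[458 -51  38] [456 -51  39] [453 -51  40] [450 -50  41] [448 -52  40] [454 -75  23] [444 -55  39] [441 -55  40] [447 -78  23] [436 -54  43] [434 -57  41] [440 -81  23] 
[461 -58  29] [460 -64  25] [453 -51  37] [450 -50  38] [448 -53  37] [452 -71  23] [442 -51  40] [440 -52  40] [437 -50  42] [435 -52  42] [432 -52  42] [430 -53  42] 
[461 -59  25] [460 -63  23] [458 -64  23] [456 -66  22] [453 -66  23] [451 -68  22] [442 -51  37] [439 -50  38] [436 -50  39] [433 -48  41] [431 -50  41] [429 -52  40] 
[461 -59  22] [459 -60  22] [457 -62  22] [453 -60  23] [452 -63  22] [445 -52  32] [440 -46  37] [438 -46  38] [435 -47  39] [433 -47  39] [431 -49  38] [429 -51  38]
```

View pics/s4.png

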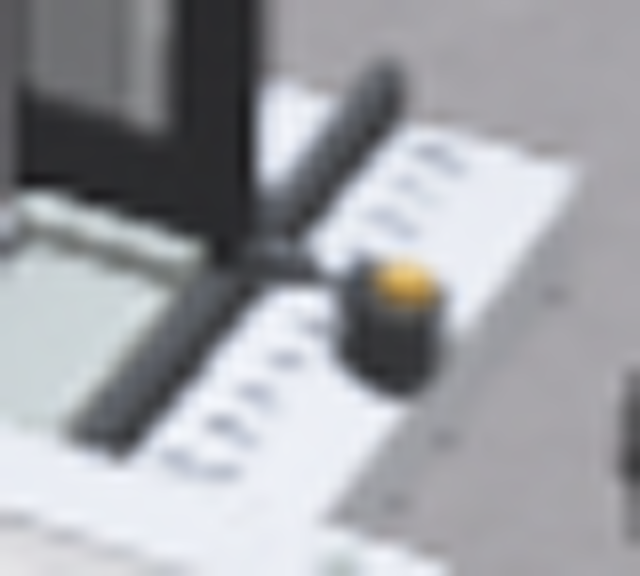

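In the side view, the pointer (245,250)→(318,272) points straight at the tooth and block at (345,280). Slide travel is 33.9 mm against the measured 33.5–34.3 mm, and the grip is holding at 40 N with the lid shut. Handing in.

```bash
python3 -c "
from station import ctrl
o=ctrl.get_obs();print(o['ee_pos'],o['grip_force']);print(ctrl.hand_in())"
```

```text
[ 0.48162836 -0.05538441  0.06227186] 39.99377131462097
the job is handed in; nothing more can be done
None
```

The job is handed in: the lid is shut, and the gripper is holding the slide 33.9 mm out, level with the index to within about 0.5 mm by my measurements (33.5–34.3 mm), with no result returned by the judge yet.

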